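# Blank off the dust port and swing the hold-down over it

## Robot

A 7-joint arm with a two-finger parallel gripper is mounted at the origin on the work surface. World frame = base frame: x ahead of the robot, y to its left, z up, the work surface at z = 0. Lengths are in m, angles in degrees, forces in N, time in s.
With the tool pointing down it reaches from about 0.425 to 0.825 m from the base axis. Payload 3.6 kg.
Tool frame: the origin (TCP) lies midway between the tips of the shut fingers; the grasp point (between the pads) lies 19 mm behind it (env.tcp_to_grasp is the z of the grasp point in the tool frame, in m); z points along the fingers, y is the line along which they close (so a half turn about z gives the same grasp; the last joint's range is limited). The gripper opens to 85 mm and grips with 20 to 120 N. Pads are 22 mm wide; open, the fingers measure 114 mm over their backs; the gripper's body (76 mm by 85 mm) begins 54 mm behind the grasp point. The pads swing forward as they close: fully open they stand 13 mm farther back than shut.
Start: joints at [-70.789, 35.231, -0.722, 81.555, 0.464, 63.22, -2.315], TCP at [0.23, 0.608, 0.205] pointing down, gripper open.
Joint ranges: [-178.69, 178.69], [-17.37, 117.87], [-77.05, 75.6], [15.02, 138.74], [-78.02, 258.01], [0.78, 113.62], [-162.83, 162.83]. Speed limits (degrees/s): [159.86, 159.86, 180, 180, 180, 180, 180].

## Interface

Orientations are given as a 3x3 rotation matrix whose columns are the frame's x, y, z axes.
In Python, from workcell import env, viewer, sign_off gives the robot as it stands.
- The arm moves only by the tool jog_arm, never from a script. Its argument "motion" is a list of rows, each a list of 7 numbers: the shift along the world's x, y, z in cm, then the turn, a rotation vector about the world's x, y, z in degrees, then the finger opening in cm, from 0 to 8.54. In form: [[dx, dy, dz, rx, ry, rz, claw], ...]. A call has 1 to 10 rows; each row shifts and turns the commanded pose from where the row before left it; what a row does not reach is not made up. A row lasts 1/8 s, in which the tool goes at most 62.5 mm and 10.7 degrees, less where a joint would pass 70% of its speed; a pose out of reach is approached as far as the arm can. A call with a gripper value outside its range is refused whole. The fingers move at their own pace and stop on an object; "force" is the grip in N (left out, the last holds). Time passes only in rows, so rows that do not move let the fingers close. It gives the time, the measured TCP pose, the force, the opening and the grip force at its end, in the units of the state.
- env.read_state(): the state, without advancing time (a new reading comes with each control period).
- viewer.grab_frame(name): name is "scene" or "top"; returns a dict with "image" (480x640x3 uint8, red, green, blue), "fx", "fy", "cx", "cy" (pixels), "cam_to_world" (4x4, takes a point from camera to world coordinates). Camera axes: x right, y down, z forward; pixel columns grow to the right and rows downward; lengths in m; the calibration is good to about 2 mm. A picture is of the moment at which its call begins. There is no depth.
- sign_off(): hands the job in; it is judged then, once.
The state is a dict: "t": time; "joint_pos": joint angles; "qvel": joint speeds; "joint_torque": joint torques, N m; "ee_pos": TCP position; "eef_rot": TCP orientation; "ft_force": force on the tool from outside, world axes, zero at the start; "ft_torque": the same for the moment, N m; "opening": finger opening in m; "grip_force": force on a finger pad.
Only numpy, scipy, OpenCV 4.12 (cv2) and the standard library are available. Lean on these libraries where they do the work, as an engineer would, in place of code of your own. Each camera call takes 0.05 s, during which the arm holds its last target. There are 200 camera calls.

## Task

Blank off the open dust port: swing the red hold-down arm up and back past upright so that it stays back, then slide the round green cover along the deck (keep it down on the deck, do not lift it) between the things standing there and onto the port's rim until it drops in and sits fully home and level. Then swing the arm back over so that its rubber foot rests on the cover, and leave the glue bottle, the offcut, the tin and the jar where they stand.

Things in the scene. Friction and masses are not known exactly. Their poses are not given: they have to be found in the camera images.
- station: Fixed box with plywood deck, dust port and hold-down post as one. Origin on the table, z up. In its frame: deck level, 90 mm high, x -150..150 mm, y -92..210 mm, no raised edges. Port: upright open pipe at x 0, y -150 mm, beside the deck's -y edge, rim flush with the deck. Post: 160 mm high, x -22..22, y -275..-239 mm. The way from deck to port is along -y.
- rim (a point): Centre of the port's mouth, in the plane of the rim, 90 mm above the table; axes as the station. Mouth 92 mm inside, 108 mm outside diameter, wall 8 mm; straight pipe, empty inside.
- cover: Loose green-painted wooden cover, 0.14 to 0.28 kg, flat on top: flange 144 mm across, 14 mm thick, over a concentric locating disc 82 mm across, 10 mm deep. Origin: centre of the locating disc's underside; z up; flange at z 10 to 24 mm. Starts on the deck on its locating disc, too wide to grip. Over the mouth it drops 10 mm: seated, flange on rim, origin 10 mm below it; 5 mm play.
- hold_arm (a joint): Angle of the red arm about its level hinge (along station x). 0: level over the port, pointing to station +y, foot resting on a seated cover. With no cover it falls to its stop at -0.07, in the cover's way. Grows as it swings up and back: 1.57 upright, 2.1 back stop. Arm 0.4 kg, damped hinge: it falls to the side of upright where it is let go (back from about 1.7); 2.5 N at the bar lifts it.
- hold_pivot (a point): The arm's hinge axis, in the middle of the post: in the station's frame at x=0, y=-255 mm, 140 mm above the table (50 mm above the rim); axes as the station.
- hold_bar (a point): Middle of the round steel crossbar at the arm's end, 150 mm from the hinge: 16 mm in diameter, 100 mm long along station x. The arm (18 mm wide, 14 mm thick) meets it in the middle: pinch it about 32 mm to either side. Axes turn with the arm. The foot, a 30 mm rubber disc, reaches 36 mm below the arm's centre line, 105 mm from the hinge.
- glue: Glue bottle, white with a yellow label and an orange cap, 50 mm in diameter, 120 mm tall, standing on the deck on one side of the way to the port. Origin: centre of its foot. Leave it.
- offcut: Dark wooden block standing on the deck on the other side of the way, 50 x 50 mm, 90 mm tall, sides turned by up to 0.1 rad from the station's axes. Origin: centre of its foot. The gap between bottle and block is 167 mm (165 to 168); which is on which side varies. Leave it.
- tin: Steel tin with a green label on the table beside the port, 76 mm in diameter, 100 mm tall. Origin: centre of its foot. Leave it.
- jar: Amber glass jar with a brass cap on the table on the port's other side, 70 mm in diameter, 90 mm tall. Origin: centre of its foot. Tin and jar may change places. Leave it.
Not all that is in view belongs to the job. There is more than one size of the tin; the job needs the smaller.

How it is judged:
By the outcome, as a careful person would: the job done as asked, in the order asked, and still so for the second after the job is handed in, with the robot touching nothing.
It also fails if it takes over 72 s, if anything falls off the work surface, if the arm or the gripper's body presses on something with over 40 N, if the wrist force passes 120 N, or if a joint passes its speed limit or range.

## Working session

There is one attempt and no reset: what is moved stays moved. The work goes in short steps, Python scripts to look and compute and a tool call to move; the robot and the scene stay as the last step left them, time stands still between calls to the robot, and variables do not carry over. Pictures are saved under pics/ and viewed, at most 10 in all, crops included, and the job is handed in when it is done.

Besides the shell and the picture viewer there is one more tool, called in YAML: its name, and indented under it one key for each argument. jog_arm: Moves the arm, as the interface text tells. Its arguments: {"type":"object","properties":{"motion":{"type":"array","items":{"type":"array","items":{"type":"number"}}},"force":{"type":"number"}},"required":["motion"]}

```bash
mkdir -p pics; ls; python3 - <<'E'
from workcell import env,viewer
import cv2,numpy as np
s=env.read_state();print(s['t'],s['ee_pos'],s['eef_rot'],env.tcp_to_grasp)
for n in('scene','top'):
    f=viewer.grab_frame(n);cv2.imwrite(f'pics/{n}0.png',f['image'][:,:,::-1])
    print(n,f['fx'],f['fy'],f['cx'],f['cy'],np.round(f['cam_to_world'],4).tolist())
E
```

```text
pics
0.0 [0.22974826 0.60715881 0.20422911] [[-9.35301879e-01  3.53849665e-01 -8.99959946e-04]
 [ 3.53850809e-01  9.35298796e-01 -2.40127904e-03]
 [-7.96032883e-06 -2.56437235e-03 -9.99996712e-01]] -0.0187
scene 524.6232055732164 524.6232055732164 320.55360974321707 240.69456009659626 [[-0.3419, 0.5611, -0.7538, 1.3704], [0.9396, 0.2176, -0.2642, 0.1769], [0.0158, -0.7986, -0.6016, 0.7525], [0.0, 0.0, 0.0, 1.0]]
top 494.39055801022073 494.39055801022073 322.60661057639027 237.2474053075085 [[0.094, -0.9633, 0.2512, 0.3894], [-0.9956, -0.0916, 0.0212, -0.1032], [0.0026, -0.2521, -0.9677, 0.9028], [0.0, 0.0, 0.0, 1.0]]
```

View pics/scene0.png

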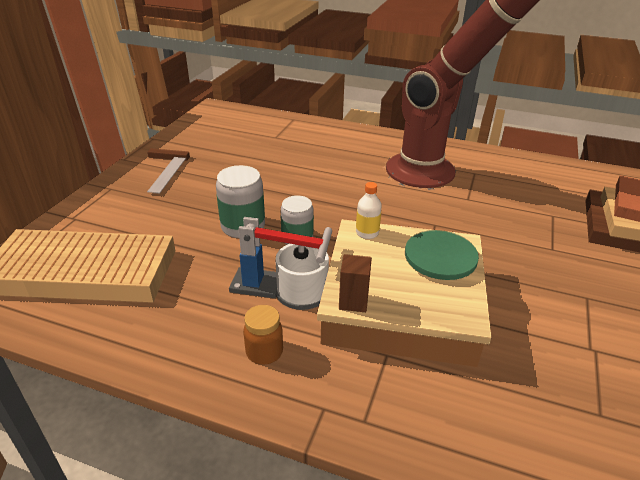

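View pics/top0.png

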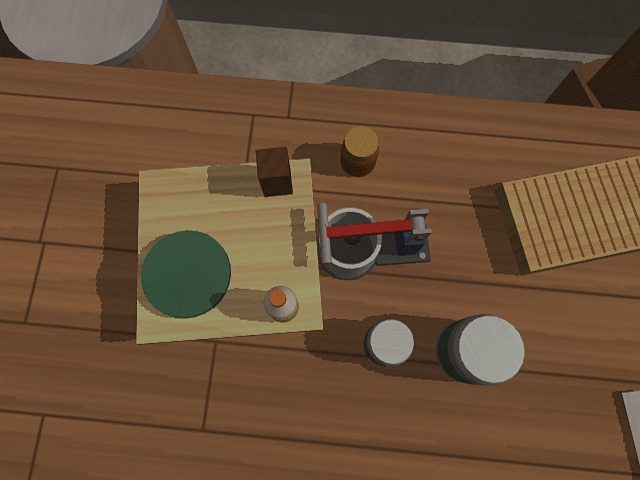

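The scene view shows the deck with the cover at (442,254), the bottle at (370,210) and the offcut at (355,285). The red arm is at (290,238), over the port at (302,275). In the top view the deck spans (138,170)–(322,330), with the cover at (186,274), the bottle cap at (278,299), the offcut at (275,172) and the crossbar at (323,233).
What could be mistaken:
- **Cover:** the green disc at top (186,274). The green labels on the tins are not it.
- **Tin:** the small one at top (389,342). The large one at (486,350) is the wrong size.
- **Bar:** the grey crossbar at (323,233). The bracket at (418,225) is not it.

```bash
cat > h.py <<'E'
import cv2,numpy as np
from workcell import env,viewer
def ray(f,u,v,z):
    M=f['cam_to_world'];d=M[:3,:3]@np.array([(u-f['cx'])/f['fx'],(v-f['cy'])/f['fy'],1]);o=M[:3,3]
    return o+d*(z-o[2])/d[2]
def pix(f,p):
    M=f['cam_to_world'];q=M[:3,:3].T@(np.asarray(p)-M[:3,3]);return np.array([f['fx']*q[0]/q[2]+f['cx'],f['fy']*q[1]/q[2]+f['cy']])
def hsv(f): return cv2.cvtColor(f['image'],cv2.COLOR_RGB2HSV)
def big(m):
    c,_=cv2.findContours(m.astype(np.uint8),0,2);return max(c,key=cv2.contourArea)
E
python3 - <<'E'
from h import *
f=viewer.grab_frame('top');H=hsv(f);g=viewer.grab_frame('scene');G=hsv(g)
h,s,v=H[...,0].astype(int),H[...,1],H[...,2]
print('deck',H[200,170],H[320,160],'wood',H[400,120],'cover',H[274,186],G[254,442])
m=(h>=18)&(h<=30)&(v>110);m[:,330:]=0
m=cv2.morphologyEx(m.astype(np.uint8),cv2.MORPH_CLOSE,np.ones((5,5)))
c=big(m);hull=cv2.convexHull(c);q=cv2.approxPolyDP(hull,10,True)[:,0];print('deck px',q.tolist())
for p in q: print(ray(f,*p,.09).round(4))
for F,K in((f,H),(g,G)):
    m=(K[...,0]>60)&(K[...,0]<90)&(K[...,1]>90)&(K[...,2]>40)
    c=big(m);P=np.array([ray(F,*p[0],.114)[:2] for p in c],np.float32)
    print('cover',cv2.minEnclosingCircle(P),cv2.fitEllipse(P))
    m=(K[...,0]<15)&(K[...,1]>210)&(K[...,2]>180); m[:, :]&=True
    n,l,st,ce=cv2.connectedComponentsWithStats(m.astype(np.uint8))
    print([(st[i].tolist(),ce[i].round(1).tolist()) for i in range(1,n) if st[i,4]>25])
a=f['image'][130:360,220:450];b=g['image'][170:330,200:400]
cv2.imwrite('pics/c1.png',np.vstack([cv2.resize(a,(0,0),fx=2.5,fy=2.5,interpolation=2)])[:,:,::-1])
cv2.imwrite('pics/c2.png',cv2.resize(b,(0,0),fx=3.7,fy=3.7,interpolation=2)[:,:,::-1])
E
```

```text
deck [ 21 103 153] [ 24  92 155] wood [ 12 139 112] cover [68 82 78] [ 65  88 122]
deck px [[309, 159], [322, 329], [136, 343], [139, 171]]
[ 0.7408 -0.048   0.09  ]
[ 0.4473 -0.0989  0.09  ]
[0.3971 0.1967 0.09  ]
[0.6897 0.2473 0.09  ]
cover ((0.47448986768722534, 0.1681196093559265), 0.042309071868658066) ((0.47816380858421326, 0.1613800823688507), (0.04136805236339569, 0.08178749680519104), 138.52520751953125)
[]
cover ((0.5244197249412537, 0.13173522055149078), 0.07625723630189896) ((0.5244258046150208, 0.13226494193077087), (0.1407671719789505, 0.1501716822385788), 92.897216796875)
[]
```

View pics/c1.png

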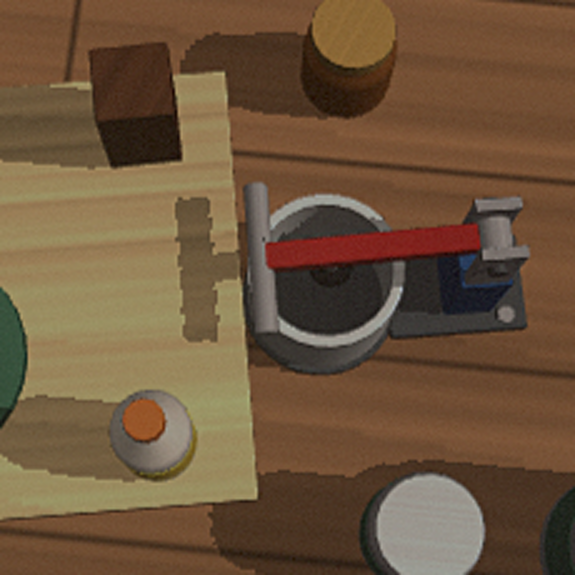

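The crop shows the red arm lying over the port mouth, with its crossbar at about (325,233) full-frame and both ends free. The rim centre is near (352,238), the cap at (278,298) and the offcut top at (274,165). I'll check the station fit and measure the cover and obstacles.

```bash
cat >> h.py <<'E'
yaw=np.radians(9.7);ex=np.array([np.cos(yaw),np.sin(yaw),0]);ey=np.array([-np.sin(yaw),np.cos(yaw),0])
O=np.array([.5786,.0161,0])
def W(x,y,z): return O+ex*x+ey*y+np.array([0,0,z])
def S(p): d=np.asarray(p)-O; return np.array([d@ex,d@ey,p[2]])
def cover(F,z=.114):
    K=hsv(F);m=(K[...,0]>55)&(K[...,0]<95)&(K[...,1]>60)&(K[...,2]>30)
    m=cv2.morphologyEx(m.astype(np.uint8),2,np.ones((3,3)));c=cv2.convexHull(big(m))
    P=np.array([ray(F,*p[0],z)[:2] for p in c],np.float32);return cv2.minEnclosingCircle(P)
E
python3 - <<'E'
from h import *
f=viewer.grab_frame('top');g=viewer.grab_frame('scene');H=hsv(f)
print('rim pred',pix(f,W(0,-.15,.09)),pix(g,W(0,-.15,.09)))
a=-.07
print('bar',pix(f,W(0,-.255+.15*np.cos(a),.14+.15*np.sin(a))),'pivot',pix(f,W(0,-.255,.14)),pix(g,W(0,-.255,.14)))
for F in(f,g):
    c,r=cover(F);print('cover',c,r,S([*c,.114]))
print(H[298,278],H[165,274])
m=(H[...,0]<16)&(H[...,1]>150)&(H[...,2]>150);m=m[280:330,260:300];y,x=np.nonzero(m);print(len(x))
if len(x):print('cap',x.mean()+260,y.mean()+280,S(ray(f,x.mean()+260,y.mean()+280,.12+.09)))
# offcut: top face corners (crop), bottom corners
for u,v,z in((90,52,.18),(168,42,.18),(178,118,.18),(103,125,.18),(181,159,.09),(116,166,.09)):
    print('off',S(ray(f,220+u/2.5,130+v/2.5,z)).round(4))
for n,u,v,z in(('tin',430,527,.1),('jar',354,30,.09)): print(n,S(ray(f,220+u/2.5,130+v/2.5,z)))
s=env.read_state();print(s['joint_pos'],s['ft_force'])
E
```

```text
rim pred [349.93233466 237.77552963] [301.52257796 256.48373253]
bar [323.8517526  233.63493206] pivot [416.82187693 225.24509338] [249.61363016 230.27920005]
cover (0.5136412978172302, 0.12899865210056305) 0.07229447364807129 [-0.04500779  0.12222944  0.114     ]
cover (0.5237114429473877, 0.13168255984783173) 0.07696741074323654 [-0.03462941  0.12317827  0.114     ]
[ 12 180 154] [ 11 144  71]
140
cap 276.87857142857143 296.9357142857143 [-0.10832934 -0.0306089   0.21      ]
off [ 0.1298 -0.0073  0.18  ]
off [ 0.133  -0.0569  0.18  ]
off [ 0.0812 -0.0602  0.18  ]
off [ 0.08   -0.0133  0.18  ]
off [ 0.0865 -0.0573  0.09  ]
off [ 0.0847 -0.012   0.09  ]
tin [-0.17629004 -0.20092019  0.1       ]
jar [ 0.17478763 -0.18657302  0.09      ]
[-70.78828416  35.25201119  -0.72298237  81.58337133   0.46313188
  63.21861698  -2.31417767] [-0.02999229 -0.22840822 -0.41307267]
```

View pics/c2.png

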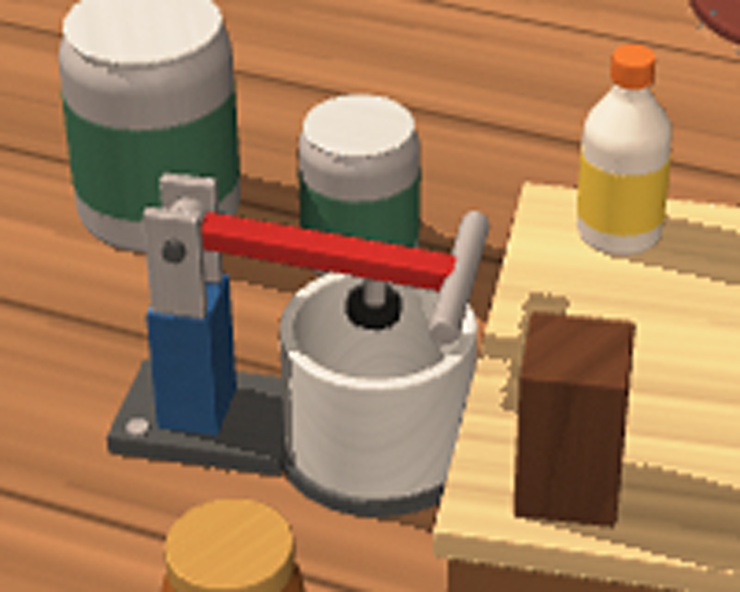

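Everything fits the station frame at yaw 9.7°. The bottle edge is at x≈-83 mm, the offcut edge at x≈+83, and the cover at (-45,122). First I'll move over the bar, 32 mm to its +x side.

jog_arm:
  motion:
    - [1,-1.7,4,0,0,1.9,8.5]
    - [2.5,-4.3,4,0,0,1.9,8.5]
    - [2.5,-4.3,4,0,0,1.9,8.5]
    - [2.5,-4.3,0,0,0,1.9,8.5]
    - [2.5,-4.3,0,0,0,1.9,8.5]
    - [2.5,-4.3,0,0,0,1.9,8.5]
    - [2.5,-4.3,0,0,0,1.9,8.5]
    - [2.5,-4.3,0,0,0,1.9,8.5]
    - [2.5,-4.3,0,0,0,1.9,8.5]
    - [2.5,-4.3,0,0,0,1.9,8.5]

```text
t: 1.55
ee_pos: [0.4646, 0.2042, 0.3239]
eef_rot: [[-1.0, 0.029, 0.0], [0.029, 1.0, 0.0], [-0.0, 0.0, -1.0]]
ft_force: [0.8, 0.1, -0.3]
opening: 0.0849
grip_force: 0.0
```

jog_arm:
  motion:
    - [2.5,-4.3,0,0,0,1.9,8.5]
    - [2.5,-4.3,0,0,0,1.9,8.5]
    - [2.5,-4.3,0,0,0,1.9,8.5]
    - [2.5,-4.3,0,0,0,1.9,8.5]
    - [2.5,-4.3,0,0,0,1.9,8.5]
    - [2.5,-4.3,0,0,0,1.9,8.5]
    - [0,0,0,0,0,0,5]

```text
t: 2.42
ee_pos: [0.6145, -0.0583, 0.3227]
eef_rot: [[-0.987, -0.159, -0.001], [-0.159, 0.987, -0.004], [0.002, -0.004, -1.0]]
ft_force: [-0.4, 0.4, -0.4]
opening: 0.0695
grip_force: 0.0
```

jog_arm:
  motion:
    - [1.3,-2.4,0,0,0,0.5,5]
    - [0,0,-4,0,0,0,5]
    - [0,0,-4,0,0,0,5]
    - [0,0,-4,0,0,0,5]
    - [0,0,0,0,0,0,5]

```text
t: 3.05
ee_pos: [0.6243, -0.0745, 0.2006]
eef_rot: [[-0.984, -0.178, -0.008], [-0.178, 0.984, 0.002], [0.008, 0.003, -1.0]]
ft_force: [-0.0, -0.2, 1.2]
opening: 0.0497
grip_force: 0.0
```

```bash
python3 - <<'E'
from h import *
print(env.read_state()['ee_pos'],S(env.read_state()['ee_pos']))
a=viewer.grab_frame('top')['image'][100:340,200:460];b=viewer.grab_frame('scene')['image'][130:330,180:400]
cv2.imwrite('pics/d.png',np.hstack([cv2.resize(x,(400,400)) for x in(a,b)])[:,:,::-1])
E
```

```text
[ 0.62426929 -0.07447778  0.20056   ] [ 0.02975498 -0.09697762  0.20056   ]
```

View pics/d.png

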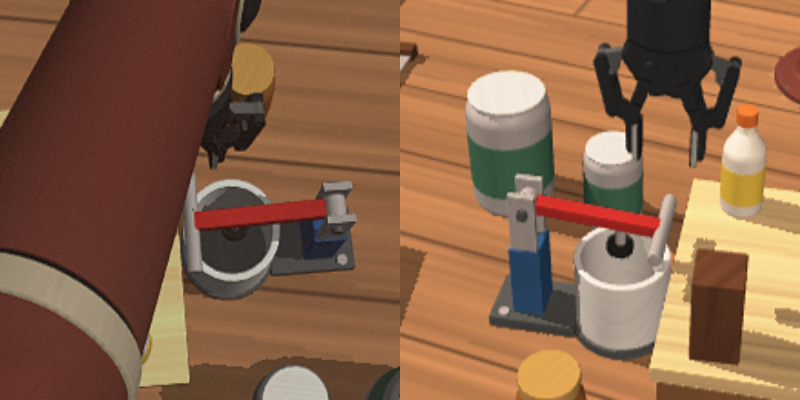

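The gripper hangs above the bar with its fingers straddling it along station y, and nothing is in the way. The scene crop shows the bar end at (668,205) and the fingers at (635,150) and (697,160). I'll descend and pinch.

jog_arm:
  motion:
    - [0.3,-0.8,-3,0,0,0,5]
    - [0,0,-3,0,0,0,5]
    - [0,0,-2.5,0,0,0,5]
    - [0,0,0,0,0,0,5]
    - [0,0,0,0,0,0,1]
    - [0,0,0,0,0,0,1]
    - [0,0,0,0,0,0,1]
    - [0,0,0,0,0,0,1]
  force: 25

```text
t: 4.15
ee_pos: [0.6302, -0.0843, 0.1192]
eef_rot: [[-0.984, -0.177, 0.001], [-0.177, 0.984, -0.0], [-0.001, -0.0, -1.0]]
ft_force: [0.2, 0.6, 0.1]
opening: 0.0099
grip_force: 0.0
```

```bash
python3 - <<'E'
from h import *
a=viewer.grab_frame('top')['image'][130:310,250:450];g=viewer.grab_frame('scene');b=g['image'][190:290,220:370]
cv2.imwrite('pics/e.png',np.hstack([cv2.resize(a,(250,440)),cv2.resize(b,(550,440))])[:,:,::-1])
print(pix(g,W(.05,-.1054,.1295)),pix(g,W(-.05,-.1054,.1295)))
E
```

```text
[319.06112664 259.33358835] [327.95240617 228.97824831]
```

View pics/e.png

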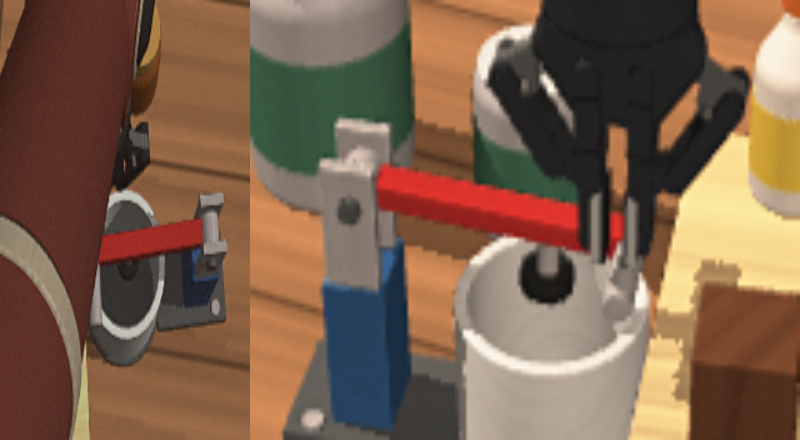

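```bash
python3 - <<'E'
from h import *
g=viewer.grab_frame('scene');s=env.read_state();p=s['ee_pos'];print(s['t'],p,S(p))
u=pix(g,p);print(u,'in pic',250+(u[0]-220)*550/150,(u[1]-190)*4.4)
b=g['image'][215:275,290:350]
cv2.imwrite('pics/f.png',cv2.resize(b,(600,600),interpolation=2)[:,:,::-1])
E
```

```text
4.3 [ 0.62999933 -0.08431347  0.11877642] [ 0.03374589 -0.10763815  0.11877642]
[319.36758282 258.30085967] in pic 614.3478036867043 300.5237825514441
```

View pics/f.png

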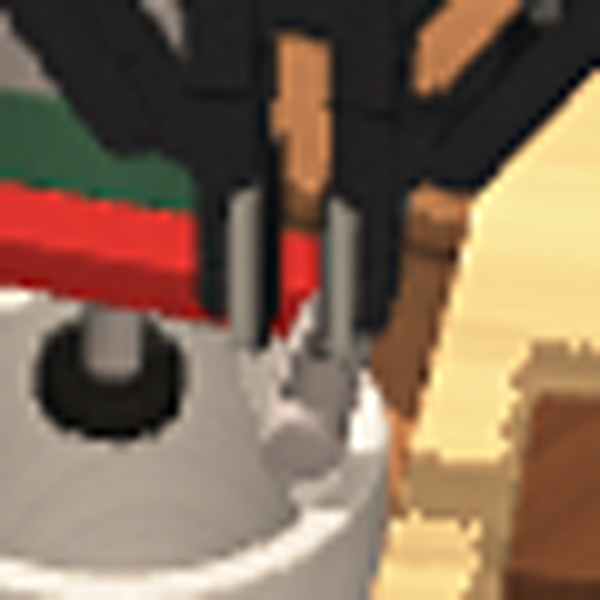

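The crop shows the fingertips closed at (300,345), just above the bar end at (300,440), so they are about 15 mm short of the bar. I'll open, go 2 cm lower and pinch again.

jog_arm:
  motion:
    - [0,0,0,0,0,0,5]
    - [0,0,0,0,0,0,5]
    - [0,0,-1,0,0,0,5]
    - [0,0.1,-0.9,0,0,0,5]
    - [0,0,0,0,0,0,5]
    - [0,0,0,0,0,0,1]
    - [0,0,0,0,0,0,1]
    - [0,0,0,0,0,0,1]
  force: 25

```text
t: 5.3
ee_pos: [0.6298, -0.0808, 0.1001]
eef_rot: [[-0.984, -0.178, -0.001], [-0.178, 0.984, 0.003], [0.0, 0.003, -1.0]]
ft_force: [-1.9, 3.5, 2.5]
opening: 0.0145
grip_force: 25.7
```

jog_arm:
  motion:
    - [0,0,0,0,0,0,3]
    - [0,0,-0.6,0,0,0,3]
    - [0,0,0,0,0,0,1]
    - [0,0,0,0,0,0,1]
    - [0,0,0,0,0,0,1]
  force: 30

```text
t: 5.92
ee_pos: [0.6289, -0.081, 0.093]
eef_rot: [[-0.984, -0.178, -0.003], [-0.178, 0.984, 0.003], [0.002, 0.004, -1.0]]
ft_force: [-1.4, 5.3, 0.3]
opening: 0.0144
grip_force: 29.4
```

jog_arm:
  motion:
    - [0,-0.1,2,0,0,0,1]
    - [0,-0.1,2,0,0,0,1]
    - [0.1,-0.6,1.8,0,0,0,1]
    - [0.1,-0.6,1.8,0,0,0,1]
    - [0.2,-1,1.6,0,0,0,1]
    - [0.2,-1,1.6,0,0,0,1]
    - [0.2,-1.35,1.3,0,0,0,1]
    - [0.2,-1.35,1.3,0,0,0,1]
    - [0,0,0,0,0,0,1]

```text
t: 7.05
ee_pos: [0.6394, -0.1396, 0.2306]
eef_rot: [[-0.984, -0.178, -0.001], [-0.178, 0.984, 0.009], [-0.001, 0.009, -1.0]]
ft_force: [-6.3, 9.5, 9.9]
opening: 0.0148
grip_force: 29.8
```

jog_arm:
  motion:
    - [0.3,-1.5,1.2,0,0,0,1]
    - [0.3,-1.6,1,0,0,0,1]
    - [0.3,-1.8,0.6,0,0,0,1]
    - [0.3,-1.8,0.5,0,0,0,1]
    - [0.3,-1.85,0.1,0,0,0,1]
    - [0.3,-1.85,0,0,0,0,1]
    - [0,0,0,0,0,0,1]

```text
t: 7.92
ee_pos: [0.6592, -0.2536, 0.2637]
eef_rot: [[-0.985, -0.172, 0.006], [-0.172, 0.985, -0.007], [-0.004, -0.008, -1.0]]
ft_force: [-0.4, -1.2, 6.8]
opening: 0.0136
grip_force: 29.3
```

jog_arm:
  motion:
    - [0.3,-1.5,-0.3,0,0,0,1]
    - [0.3,-1.5,-0.4,0,0,0,1]
    - [0,0,0,0,0,0,1]
    - [0,0,0,0,0,0,3]
    - [0,0,0,0,0,0,5]
    - [0,0,0,0,0,0,5]
    - [0,0,3,0,0,0,5]
    - [0,0,4,0,0,0,5]
    - [0,0,2,0,0,0,5]

```text
t: 9.05
ee_pos: [0.6646, -0.278, 0.3473]
eef_rot: [[-0.984, -0.177, 0.003], [-0.177, 0.984, -0.001], [-0.003, -0.002, -1.0]]
ft_force: [-0.4, 0.2, -0.3]
opening: 0.0498
grip_force: 0.0
```

```bash
python3 - <<'E'
from h import *
print(env.read_state()['ee_pos'],S(env.read_state()['ee_pos']))
f=viewer.grab_frame('top');c,r=cover(f);print(S([*c,.114]),r)
a=f['image'];b=viewer.grab_frame('scene')['image'][0:400]
cv2.imwrite('pics/g.png',np.hstack([cv2.resize(x,(400,320)) for x in(a,b)])[:,:,::-1])
E
```

```text
[ 0.66461695 -0.27802513  0.34725385] [ 0.03523024 -0.30441311  0.34725385]
[-0.04500779  0.12222944  0.114     ] 0.07229447364807129
```

View pics/g.png

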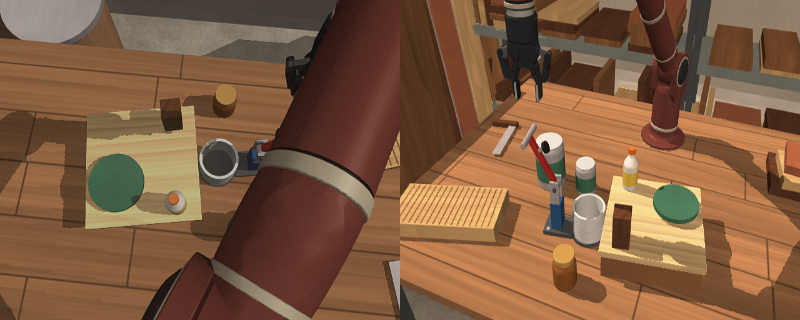

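The arm now stands back past upright: in the scene half the bar is at (525,132), behind the post. The port is open, and the cover, bottle, offcut, tin and jar haven't moved. Next I'll go behind the cover with the fingers fully open and turned 40° for the diagonal push.

jog_arm:
  motion:
    - [-1.2,2.6,0,0,0,-5,8.5]
    - [-2.5,5.2,0,0,0,-5,8.5]
    - [-2.5,5.2,0,0,0,-5,8.5]
    - [-2.5,5.2,0,0,0,-5,8.5]
    - [-2.5,5.2,0,0,0,-5,8.5]
    - [-2.5,5.2,0,0,0,-5,8.5]
    - [-2.5,5.2,0,0,0,-5,8.5]
    - [-2.5,5.2,0,0,0,-5,8.5]
    - [-2.5,5.2,0,0,0,-5,8.5]
    - [-1.2,2.6,0,0,0,-5,8.5]

```text
t: 10.4
ee_pos: [0.4369, 0.1931, 0.3433]
eef_rot: [[-0.77, 0.638, -0.003], [0.638, 0.77, 0.0], [0.003, -0.002, -1.0]]
ft_force: [0.7, -0.5, -0.2]
opening: 0.085
grip_force: 0.0
```

jog_arm:
  motion:
    - [0,0,0,0,0,0,8.5]

```text
t: 10.52
ee_pos: [0.4378, 0.1923, 0.3434]
eef_rot: [[-0.773, 0.635, -0.003], [0.635, 0.773, -0.0], [0.002, -0.002, -1.0]]
ft_force: [0.8, -0.3, 0.5]
opening: 0.0851
grip_force: 0.0
```

jog_arm:
  motion:
    - [0,0,-5,0,0,0,8.5]
    - [0,0,-5,0,0,0,8.5]
    - [0,0,-5,0,0,0,8.5]
    - [0,0,-5,0,0,0,8.5]
    - [0,0,-2.5,0,0,0,8.5]
    - [0,0,0,0,0,0,8.5]

```text
t: 11.28
ee_pos: [0.4387, 0.1872, 0.1176]
eef_rot: [[-0.767, 0.642, -0.005], [0.642, 0.767, -0.004], [0.002, -0.006, -1.0]]
ft_force: [0.2, -0.6, 0.2]
opening: 0.0851
grip_force: 0.0
```

```bash
python3 - <<'E'
from h import *
s=env.read_state();p=s['ee_pos'];R=s['eef_rot'];print(p,S(p))
g=viewer.grab_frame('scene')
for k in(-1,1):
    for z in (p[2],p[2]+.015,p[2]+.03):
        print(k,z,pix(g,np.r_[(p+R[:,1]*k*.046)[:2],z]).round(1))
b=g['image'][150:290,370:540]
cv2.imwrite('pics/i.png',cv2.resize(b,(680,560),interpolation=2)[:,:,::-1])
E
```

```text
[0.43869733 0.18717138 0.11764986] [-0.10907884  0.19219777  0.11764986]
-1 0.1176498647708457 [459.7 222.9]
-1 0.1326498647708457 [460.9 217.1]
-1 0.14764986477084568 [462.2 211.1]
1 0.1176498647708457 [491.1 246. ]
1 0.1326498647708457 [492.7 240.1]
1 0.14764986477084568 [494.3 234. ]
```

View pics/i.png

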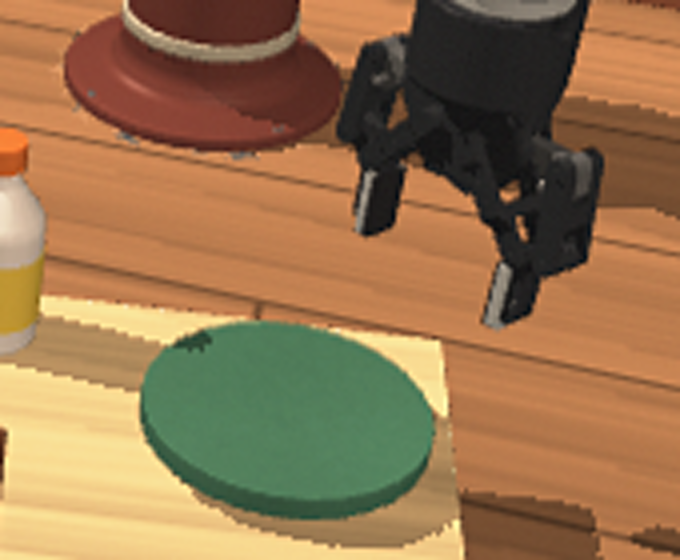

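The picture shows the open fingertips at full-frame (464,209) and (495,231), which puts them about 35 mm above the reported TCP. I'll lower 5.5 cm so they meet the flange edge, then push diagonally.

jog_arm:
  motion:
    - [0.3,0.3,-2.5,0,0,0,8.5]
    - [0,0,-1.5,0,0,0,8.5]
    - [0,0,-1,0,0,0,8.5]
    - [0,0,-0.5,0,0,0,8.5]
    - [0,0,0,0,0,0,8.5]

```text
t: 11.95
ee_pos: [0.4433, 0.1927, 0.0651]
eef_rot: [[-0.768, 0.641, 0.001], [0.641, 0.768, 0.0], [-0.0, 0.001, -1.0]]
ft_force: [0.1, 0.1, -0.2]
opening: 0.0849
grip_force: 0.0
```

jog_arm:
  motion:
    - [1,-0.8,0,0,0,0,8.5]
    - [1,-0.85,0,0,0,0,8.5]
    - [1,-0.85,0,0,0,0,8.5]
    - [0.5,-0.4,0,0,0,0,8.5]
    - [0,0,0,0,0,0,8.5]

```text
t: 12.58
ee_pos: [0.4787, 0.163, 0.0647]
eef_rot: [[-0.767, 0.641, 0.001], [0.641, 0.767, -0.0], [-0.001, 0.0, -1.0]]
ft_force: [-0.1, -0.3, 0.4]
opening: 0.0849
grip_force: 0.0
```

```bash
python3 - <<'E'
from h import *
s=env.read_state();p=s['ee_pos'];print(S(p))
g=viewer.grab_frame('scene')
print(S([*cover(g)[0],.114]),S([*cover(viewer.grab_frame('top'))[0],.114]))
b=g['image'][170:290,370:540]
cv2.imwrite('pics/j.png',cv2.resize(b,(680,480),interpolation=2)[:,:,::-1])
E
```

```text
[-0.07371624  0.16162911  0.06470978]
[-0.02079044  0.10899396  0.114     ] [-0.02983692  0.10547764  0.114     ]
```

View pics/j.png

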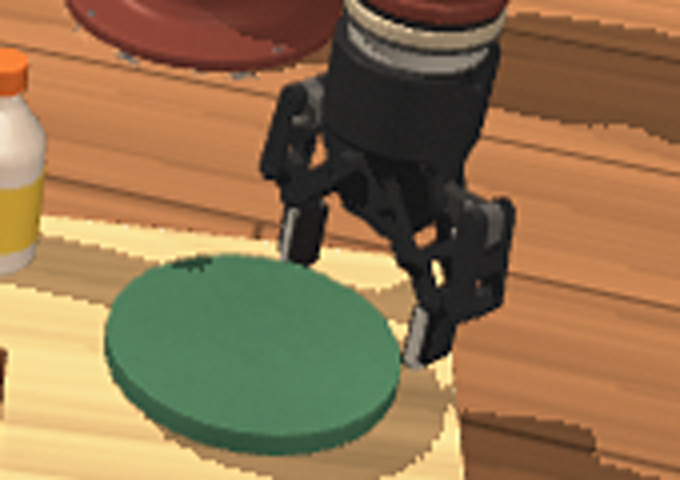

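The fingers cradle the cover's rear edge at flange level, with the tips at (300,260) and (415,365) in the crop. The cover has slid to (-30,105) and lies flat. That was my tenth picture, so from here I'll check by numbers only.

jog_arm:
  motion:
    - [0.9,-0.8,0,0,0,0,8.5]
    - [0.9,-0.8,0,0,0,0,8.5]
    - [0.9,-0.75,0,0,0,0,8.5]
    - [0.9,-0.75,0,0,0,0,8.5]
    - [0,0,0,0,0,0,8.5]

```text
t: 13.3
ee_pos: [0.5154, 0.1312, 0.0648]
eef_rot: [[-0.766, 0.642, 0.001], [0.642, 0.766, -0.001], [-0.001, 0.0, -1.0]]
ft_force: [-1.0, 0.5, -0.6]
opening: 0.0851
grip_force: 0.0
```

```bash
cat > m.py <<'E'
from h import *
s=env.read_state();p=s['ee_pos'];R=s['eef_rot'];print('tcp',S(p).round(4),'yaw',np.degrees(np.arctan2(R[1,1],R[0,1])).round(1),'F',s['ft_force'].round(1),'t',s['t'])
for n in('top','scene'):
    f=viewer.grab_frame(n);K=hsv(f)
    m=((K[...,0]>55)&(K[...,0]<95)&(K[...,1]>60)&(K[...,2]>30)).astype(np.uint8);c,r=cover(f);print(n,S([*c,.114]).round(4),r)
f=viewer.grab_frame('top');H=hsv(f)[280:330,260:300];y,x=np.nonzero((H[...,0]<16)&(H[...,1]>150)&(H[...,2]>150));print('cap',len(x),x.mean()+260 if len(x) else 0,y.mean()+280 if len(x) else 0)
E
python3 m.py
```

```text
tcp [-0.0429  0.1241  0.0648] yaw 50.0 F [-1.   0.5 -0.6] t 13.3
top [0.0022 0.0672 0.114 ] 0.07208762317895889
scene [0.0099 0.071  0.114 ] 0.07809355109930038
cap 198 277.020202020202 297.3030303030303
```

jog_arm:
  motion:
    - [-1,0.8,0,0,0,0,8.5]
    - [-0.9,0.8,0,0,0,0,8.5]
    - [1.4,0.7,0,0,0,-10,8.5]
    - [1.4,0.7,0,0,0,-10,8.5]
    - [1.4,0.7,0,0,0,-10,8.5]
    - [1.3,0.8,0,0,0,-10.3,8.5]
    - [0,0,0,0,0,0,8.5]

```text
t: 14.32
ee_pos: [0.5496, 0.1797, 0.0645]
eef_rot: [[-0.176, 0.984, 0.0], [0.984, 0.176, 0.0], [0.0, 0.0, -1.0]]
ft_force: [-0.3, 0.1, 0.1]
opening: 0.085
grip_force: 0.0
```

```bash
python3 m.py
```

```text
tcp [-0.0011  0.1662  0.0645] yaw 10.2 F [-0.3  0.1  0.1] t 14.325
top [0.0019 0.0676 0.114 ] 0.07209086418151855
scene [0.0103 0.069  0.114 ] 0.07723907381296158
cap 194 276.96907216494844 297.21649484536084
```

jog_arm:
  motion:
    - [0.2,-1.3,0,0,0,0,8.5]
    - [0.2,-1.3,0,0,0,0,8.5]
    - [0.2,-1.3,0,0,0,0,8.5]
    - [0.2,-1.3,0,0,0,0,8.5]
    - [0.3,-1.3,0,0,0,0,8.5]
    - [0.2,-1.3,0,0,0,0,8.5]
    - [0.2,-1.3,0,0,0,0,8.5]
    - [0.3,-1.3,0,0,0,0,8.5]
    - [0,0,0,0,0,0,8.5]

```text
t: 15.6
ee_pos: [0.5684, 0.0712, 0.0648]
eef_rot: [[-0.169, 0.986, 0.0], [0.986, 0.169, -0.002], [-0.002, 0.0, -1.0]]
ft_force: [0.0, -0.1, 0.2]
opening: 0.0853
grip_force: 0.0
```

```bash
python3 m.py
```

```text
tcp [-0.0008  0.056   0.0648] yaw 9.7 F [ 0.  -0.1  0.2] t 15.6
top [-0.0017 -0.0163  0.114 ] 0.071710504591465
scene [ 0.0066 -0.0114  0.114 ] 0.07694779336452484
cap 201 277.0 297.32338308457713
```

jog_arm:
  motion:
    - [0.2,-1.3,0,0,0,0,8.5]
    - [0.2,-1.3,0,0,0,0,8.5]
    - [0.2,-1.3,0,0,0,0,8.5]
    - [0.3,-1.3,0,0,0,0,8.5]
    - [0.2,-1.3,0,0,0,0,8.5]
    - [0,0,0,0,0,0,8.5]

```text
t: 16.5
ee_pos: [0.5794, 0.0062, 0.0649]
eef_rot: [[-0.169, 0.986, 0.001], [0.986, 0.169, -0.001], [-0.002, 0.0, -1.0]]
ft_force: [0.9, 0.3, 0.2]
opening: 0.0849
grip_force: 0.0
```

```bash
python3 m.py
```

```text
tcp [-0.0009 -0.0099  0.0649] yaw 9.7 F [0.9 0.3 0.2] t 16.5
top [-0.0024 -0.0823  0.114 ] 0.07177287340164185
scene [-0.0041 -0.132   0.114 ] 0.10985755920410156
cap 203 277.064039408867 297.29064039408865
```

jog_arm:
  motion:
    - [0.3,-1.2,0,0,0,0,8.5]
    - [0.3,-1.2,0,0,0,0,8.5]
    - [0.2,-1.2,0,0,0,0,8.5]
    - [0.2,-1.2,0,0,0,0,8.5]
    - [0.1,-0.7,0,0,0,0,8.5]
    - [0.1,-0.5,0,0,0,0,8.5]
    - [0.1,-0.4,0,0,0,0,8.5]
    - [0,0,0,0,0,0,8.5]

```text
t: 17.65
ee_pos: [0.5921, -0.0562, 0.0647]
eef_rot: [[-0.171, 0.985, 0.0], [0.985, 0.171, -0.001], [-0.001, 0.0, -1.0]]
ft_force: [0.6, -1.2, -1.5]
opening: 0.0852
grip_force: 0.0
```

```bash
python3 m.py; python3 - <<'E'
from h import *
f=viewer.grab_frame('top')
for z in(.104,.114): c,r=cover(f,z);print(z,S([*c,z]),r)
E
```

```text
tcp [ 0.0011 -0.0735  0.0647] yaw 9.8 F [ 0.6 -1.2 -1.5] t 17.65
top [-0.0006 -0.1454  0.114 ] 0.07118682563304901
scene [-0.0017 -0.1579  0.114 ] 0.09481832385063171
cap 204 276.9852941176471 297.2401960784314
0.104 [ 0.00179496 -0.14511865  0.104     ] 0.07211699336767197
0.114 [-0.0008142  -0.14437494  0.114     ] 0.07121537625789642
```

jog_arm:
  motion:
    - [0.05,-0.3,0,0,0,0,8.5]
    - [0.05,-0.2,0,0,0,0,8.5]
    - [0,0,0,0,0,0,8.5]
    - [-0.2,1.3,0,0,0,0,8.5]
    - [-0.4,2,1,0,0,0,8.5]
    - [0,0,4,0,0,0,8.5]
    - [0,0,6,0,0,0,8.5]
    - [0,0,6,0,0,0,8.5]

```text
t: 18.85
ee_pos: [0.5865, -0.0258, 0.2363]
eef_rot: [[-0.173, 0.985, -0.001], [0.985, 0.173, 0.001], [0.001, -0.001, -1.0]]
ft_force: [0.5, -0.1, -0.0]
opening: 0.0853
grip_force: 0.0
```

```bash
python3 m.py; python3 - <<'E'
from h import *
for n in('top','scene'):
    f=viewer.grab_frame(n);H=hsv(f);m=(H[...,0]>55)&(H[...,0]<95)&(H[...,1]>60)&(H[...,2]>30)
    if n=='scene': m[:,:285 if 0 else 0]=0; 
    k,l,st,ce=cv2.connectedComponentsWithStats(cv2.morphologyEx(m.astype(np.uint8),2,np.ones((3,3))))
    for i in range(1,k):
        if st[i,4]>300: print(n,st[i],ce[i].round(1))
    for z in(.104,.114): c,r=cover(f,z);print(z,S([*c,z]).round(4),r)
    th=np.linspace(0,6.28,73);
    for z in(.104,.114):
        P=np.array([pix(f,W(.072*np.cos(t),-.15+.072*np.sin(t),z)) for t in th]);print('pred bbox',z,P.min(0).round(1),P.max(0).round(1))
E
```

```text
tcp [ 0.0007 -0.0426  0.2363] yaw 10.0 F [ 0.5 -0.1 -0. ] t 18.85
top [-0.0025 -0.1473  0.114 ] 0.07071081548929214
scene [ 0.0039 -0.1584  0.114 ] 0.09925579279661179
cap 208 276.9519230769231 297.2644230769231
top [ 307  196   85   82 5482] [349.3 236.7]
0.104 [ 0.0002 -0.1481  0.104 ] 0.0715351402759552
0.114 [-0.0024 -0.1473  0.114 ] 0.07064073532819748
pred bbox 0.104 [307.3 194.9] [393.5 278.3]
pred bbox 0.114 [307.2 192.9] [394.3 277.2]
scene [240 198  24  24 344] [254.3 209.5]
scene [218 201  21  29 309] [226.5 216.9]
scene [ 268  221   71   59 3074] [302.1 252.8]
0.104 [-0.0087 -0.1612  0.104 ] 0.10080848634243011
0.114 [ 0.0039 -0.1584  0.114 ] 0.09925579279661179
pred bbox 0.104 [265.3 230. ] [337.5 274.5]
pred bbox 0.114 [265.1 226.1] [337.6 270.5]
```

The cover reads (0,-148) with its flange at seated height, and the bottle hasn't moved. Now I'll go and pinch the bar where it rests at the back stop.

jog_arm:
  motion:
    - [0,0,4,0,0,5,8.5]
    - [0.4,-1,4,0,0,9,5]
    - [0.9,-3,3,0,0,10,5]
    - [0.9,-3.5,0,0,0,10,5]
    - [1,-3.5,0,0,0,10,5]
    - [1,-3.5,0,0,0,10,5]
    - [1,-3.5,0,0,0,10,5]
    - [1,-3.5,0,0,0,10,5]
    - [1,-3.5,0,0,0,10,5]
    - [1,-2.9,0,0,0,5.7,5]

```text
t: 20.35
ee_pos: [0.6686, -0.3072, 0.3414]
eef_rot: [[-0.986, -0.169, -0.005], [-0.17, 0.986, 0.003], [0.004, 0.003, -1.0]]
ft_force: [0.0, 0.3, -0.4]
opening: 0.05
grip_force: 0.0
```

jog_arm:
  motion:
    - [0,0,0,0,0,0,5]

```text
t: 20.48
ee_pos: [0.6679, -0.3088, 0.34]
eef_rot: [[-0.987, -0.162, -0.007], [-0.162, 0.987, 0.002], [0.006, 0.003, -1.0]]
ft_force: [-0.1, 0.3, -1.1]
opening: 0.0501
grip_force: 0.0
```

```bash
python3 - <<'E'
from h import *
s=env.read_state();print(S(s['ee_pos']))
g=viewer.grab_frame('scene');H=hsv(g);m=((H[...,0]<6)|(H[...,0]>174))&(H[...,1]>190)&(H[...,2]>90);m[:150]=0;m[300:]=0;m[:,:200]=0;m[:,340:]=0
c=big(m);print('red',cv2.minAreaRect(c))
for a in(1.8,1.9,2.0,2.1):
    print(a,pix(g,W(0,-.255+.075*np.cos(a),.14+.075*np.sin(a))).round(1),pix(g,W(0,-.255+.15*np.cos(a),.14+.15*np.sin(a))).round(1))
E
```

```text
[ 0.03328159 -0.33530997  0.33999163]
red ((227.35134887695312, 199.8918914794922), (67.6561279296875, 9.997295379638672), 54.462318420410156)
1.8 [238.5 198.2] [226.4 163.3]
1.9 [234.9 198.7] [219.  164.5]
2.0 [231.5 199.5] [212.1 166.4]
2.1 [228.4 200.7] [205.7 169. ]
```

jog_arm:
  motion:
    - [0,0.4,-3,0,0,0,5]
    - [0,0,-3,0,0,0,5]
    - [0,0,-2.5,0,0,0,5]
    - [0,0,-2,0,0,0,5]
    - [0,0,0,0,0,0,5]
    - [0,0,0,0,0,0,1]
    - [0,0,0,0,0,0,1]
    - [0,0,0,0,0,0,1]
    - [0,0,0,0,0,0,1]
  force: 30

```text
t: 21.65
ee_pos: [0.6698, -0.3027, 0.2412]
eef_rot: [[-0.986, -0.166, 0.003], [-0.166, 0.986, -0.001], [-0.003, -0.002, -1.0]]
ft_force: [0.1, -0.3, 3.6]
opening: 0.0146
grip_force: 31.2
```

jog_arm:
  motion:
    - [-0.2,1.3,0.7,0,0,0,1]
    - [-0.3,1.4,0.55,0,0,0,1]
    - [-0.2,1.4,0.4,0,0,0,1]
    - [-0.3,1.5,0.3,0,0,0,1]
    - [-0.3,1.8,0.1,0,0,0,1]
    - [-0.3,1.85,-0.1,0,0,0,1]
    - [-0.3,1.8,-0.35,0,0,0,1]
    - [-0.3,1.8,-0.55,0,0,0,1]
    - [0,0,0,0,0,0,1]

```text
t: 22.78
ee_pos: [0.6464, -0.1649, 0.2547]
eef_rot: [[-0.985, -0.173, 0.0], [-0.173, 0.985, 0.011], [-0.002, 0.011, -1.0]]
ft_force: [-6.6, 8.6, 17.1]
opening: 0.0103
grip_force: 17.2
```

The grip is riding up off the bar. I'll loosen slightly so the fingers still hold the bar like a fork, go lower and pinch again.

jog_arm:
  motion:
    - [0,0,0,0,0,0,2.2]
    - [0,0,-0.7,0,0,0,2.2]
    - [0,0,-0.7,0,0,0,2.2]
    - [0,0,0,0,0,0,1]
    - [0,0,0,0,0,0,1]

```text
t: 23.4
ee_pos: [0.6447, -0.1523, 0.2465]
eef_rot: [[-0.984, -0.18, -0.004], [-0.18, 0.983, 0.03], [-0.002, 0.031, -1.0]]
ft_force: [-19.0, 22.9, 39.3]
opening: 0.0117
grip_force: 35.2
```

```bash
cat > arm.py <<'E'
from h import *
s=env.read_state();print('tcp',S(s['ee_pos']).round(4),s['ft_force'].round(1),s['opening'],s['grip_force'],s['t'])
g=viewer.grab_frame('scene');H=hsv(g);m=((H[...,0]<6)|(H[...,0]>174))&(H[...,1]>190)&(H[...,2]>90);m[:150]=0;m[300:]=0;m[:,:200]=0;m[:,345:]=0
c=big(m)[:,0].astype(float)
from scipy.optimize import minimize_scalar
vx,vy,x0,y0=cv2.fitLine(np.argwhere(m)[:,::-1].astype(np.float32),cv2.DIST_HUBER,0,.01,.01)[:,0]
def e(a):
    d=pix(g,W(0,-.255+.14*np.cos(a),.14+.14*np.sin(a)))-pix(g,W(0,-.255+.03*np.cos(a),.14+.03*np.sin(a)));d/=np.linalg.norm(d)
    return abs(d[0]*vy-d[1]*vx)
A=np.arange(-.1,2.15,.005);print('angle',A[np.argmin([e(a) for a in A])],'red n',m.sum())
E
python3 arm.py
```

```text
tcp [ 0.0368 -0.1771  0.2465] [-19.   22.9  39.3] 0.011682994025339014 35.187276005744934 23.4
angle 1.0450000000000008 red n 308
```

jog_arm:
  motion:
    - [0.1,-0.4,0,0,0,0,2.6]
    - [0,0,-0.5,0,0,0,2.6]
    - [0,0,0,0,0,0,2.6]

```text
t: 23.82
ee_pos: [0.6449, -0.153, 0.2416]
eef_rot: [[-0.983, -0.182, -0.006], [-0.182, 0.983, 0.036], [-0.0, 0.036, -0.999]]
ft_force: [-21.8, 27.0, 41.3]
opening: 0.0258
grip_force: 22.7
```

```bash
python3 arm.py
```

```text
tcp [ 0.0369 -0.1778  0.2416] [-21.8  27.   41.3] 0.0258478753546522 22.652769684791565 23.825
angle 1.030000000000001 red n 341
```

jog_arm:
  motion:
    - [-0.1,0.3,0.8,0,0,0,2.6]
    - [0,0,0,0,0,0,2.6]

```text
t: 24.12
ee_pos: [0.6459, -0.1598, 0.2466]
eef_rot: [[-0.984, -0.176, -0.001], [-0.176, 0.984, 0.021], [-0.003, 0.021, -1.0]]
ft_force: [-11.7, 15.1, 27.4]
opening: 0.0257
grip_force: 14.5
```

```bash
python3 arm.py; python3 - <<'E'
from h import *
s=env.read_state();print(s['joint_pos'].round(1),s['joint_torque'].round(1),s['ft_torque'].round(2))
g=viewer.grab_frame('scene');H=hsv(g)
# coarse class map around the gripper: R red, G light grey (steel), k black, . other
R0,C0=140,262
for r in range(R0,262,2):
    t=''
    for c in range(C0,345,1):
        h,sa,v=[int(q) for q in H[r,c]]
        t+='R' if (h<6 or h>174) and sa>190 and v>90 else 'k' if v<60 else 'g' if sa<45 and v>90 else 'G' if 55<h<95 and sa>60 else '.'
    print(r,t)
E
```

```text
tcp [ 0.0367 -0.1847  0.2466] [-11.7  15.1  27.4] 0.02573046560928134 14.548323154449463 24.125
angle 1.070000000000001 red n 314
[ 12.9  35.2  -0.6  74.7  -0.9  70.4 112.9] [  8.4 -29.7   7.4 -15.4   4.1  -4.9  -0.1] [4.   2.82 0.16]
140 kkkkkkkkkkkkkkkkkkkkkkkkkkkkkkkk...........kkkkkkkk................................
142 kkkkkkkkkkkkkkkkkkkkkkkkkkkkkkk...........kkkkkkkk.................................
144 kkkkkkkkkkkkkkkkkkkkkkkkkkkkk............kkkkkkkk..................................
146 kkkkkkkkkkkkkkkkkkkkkkkkkkkkk............kkkkkkk...................................
148 kkkkkkkkkkkkkkkkkkkkkkkkkkkkk..........kkkkkkkk....................................
150 kkkkkkkkkk..kkkkkkkkkkkkkkkkk.........kkkkkkkk.....................................
152 kkkkkkkk.........kkkkkkkkkkkk........kkkkkkkk......................................
154 kkkkkkk..........kkkkkkkkkkkk.......kkkkkkkk.......................................
156 kkkkkkk...........kkkkkkkkkkk......kkkkkkkk........................................
158 kkkkkkk...........kkkkkkkkkkkk...kkkkkkkkk...........................
[... 3802 characters left out ...]
 ........GGGGGGGGGGGGGGGGGGGGGGGGGGGGGGGGGGGGGGGGGGGGGGGGGGGGGGGGGGGGGGGGGGG........
248 .......GGGGGGGGGGGGGGGGGGGGGGGGGGGGGGGGGGGGGGGGGGGGGGGGGGGGGGGGGGGGGGGGGGGGG.......
250 ......GGGGGGGGGGGGGGGGGGGGGGGGGGGGGGGGGGGGGGGGGGGGGGGGGGGGGGGGGGGGGGGGGGGGGG.......
252 ......GGGGGGGGGGGGGGGGGGGGGGGGGGGGGGGGGGGGGGGGGGGGGGGGGGGGGGGGGGGGGGGGGGGGGGG......
254 ......GGGGGGGGGGGGGGGGGGGGGGGGGGGGGGGGGGGGGGGGGGGGGGGGGGGGGGGGGGGGGGGGGGGGGGG......
256 ......GGGGGGGGGGGGGGGGGGGGGGGGGGGGGGGGGGGGGGGGGGGGGGGGGGGGGGGGGGGGGGGGGGGGGGG......
258 ......GGGGGGGGGGGGGGGGGGGGGGGGGGGGGGGGGGGGGGGGGGGGGGGGGGGGGGGGGGGGGGGGGGGGGGk......
260 ......GGGGGGGGGGGGGGGGGGGGGGGGGGGGGGGGGGGGGGGGGGGGGGGGGGGGGGGGGGGGGGGGGGGGGG.......
```

The front fingertip is pressing on the top of the bar instead of straddling it. I'll open wider and step forward and down, so the bar drops between the fingers.

jog_arm:
  motion:
    - [-0.1,0.8,-0.5,0,0,0,5]
    - [0,0.3,-1,0,0,0,5]
    - [0,0,0,0,0,0,5]

```text
t: 24.6
ee_pos: [0.6437, -0.1485, 0.2263]
eef_rot: [[-0.984, -0.176, -0.007], [-0.176, 0.984, 0.022], [0.003, 0.023, -1.0]]
ft_force: [-9.4, 14.7, 14.4]
opening: 0.0499
grip_force: 10.0
```

```bash
python3 arm.py
```

```text
tcp [ 0.0364 -0.1732  0.2263] [-9.4 14.7 14.4] 0.049939952899586006 10.028685629367828 24.6
angle 0.8900000000000009 red n 411
```

jog_arm:
  motion:
    - [-0.2,0.8,-0.4,0,0,0,3]
    - [-0.1,0.4,-0.3,0,0,0,2.2]
    - [0,0,0,0,0,0,2.2]

```text
t: 25.02
ee_pos: [0.64, -0.1269, 0.2215]
eef_rot: [[-0.983, -0.182, -0.009], [-0.182, 0.983, 0.035], [0.003, 0.036, -0.999]]
ft_force: [-13.0, 24.4, 23.5]
opening: 0.0225
grip_force: 16.3
```

```bash
python3 arm.py
```

```text
tcp [ 0.0364 -0.1513  0.2215] [-13.   24.4  23.5] 0.022461041158986058 16.309669017791748 25.025
angle 0.8000000000000008 red n 415
```

jog_arm:
  motion:
    - [-0.1,0.6,0.2,0,0,0,2.2]
    - [-0.1,0.4,0,0,0,0,2.2]
    - [0,0,0,0,0,0,2.2]

```text
t: 25.45
ee_pos: [0.6398, -0.1266, 0.2216]
eef_rot: [[-0.984, -0.176, -0.004], [-0.176, 0.984, 0.021], [0.0, 0.021, -1.0]]
ft_force: [-5.9, 15.3, 12.4]
opening: 0.0222
grip_force: 9.4
```

```bash
python3 arm.py
```

```text
tcp [ 0.0363 -0.151   0.2216] [-5.9 15.3 12.4] 0.022200498072417467 9.420191645622253 25.45
angle 0.7950000000000008 red n 418
```

jog_arm:
  motion:
    - [-0.2,0.7,0.2,0,0,0,2.2]
    - [-0.1,0.7,0.1,0,0,0,2.2]
    - [0,0,0,0,0,0,2.2]

```text
t: 25.88
ee_pos: [0.6372, -0.1278, 0.2218]
eef_rot: [[-0.986, -0.167, -0.002], [-0.167, 0.986, -0.001], [0.002, -0.0, -1.0]]
ft_force: [0.3, -0.8, -0.2]
opening: 0.0219
grip_force: 0.0
```

```bash
python3 arm.py
```

```text
tcp [ 0.0336 -0.1517  0.2218] [ 0.3 -0.8 -0.2] 0.021938445583114505 0.0 25.875
angle 0.5250000000000006 red n 517
```

The bar came free and the arm is coming down on its own against the damping. I'll lift straight clear and let it settle.

jog_arm:
  motion:
    - [0,0,3,0,0,0,2.2]
    - [0,0,5,0,0,0,2.2]
    - [0,0,5,0,0,0,2.2]
    - [0,0,0,0,0,0,2.2]
    - [0,0,0,0,0,0,2.2]

```text
t: 26.55
ee_pos: [0.6373, -0.129, 0.3511]
eef_rot: [[-0.986, -0.164, -0.002], [-0.164, 0.986, -0.001], [0.002, -0.0, -1.0]]
ft_force: [-0.1, -0.2, -0.3]
opening: 0.0218
grip_force: 0.0
```

```bash
python3 arm.py; python3 m.py
```

```text
tcp [ 0.0334 -0.1529  0.3511] [-0.1 -0.2 -0.3] 0.021779014967496794 0.0 26.55
angle 0.010000000000000092 red n 644
tcp [ 0.0332 -0.1525  0.3503] yaw 99.5 F [0.4 0.1 0. ] t 26.6Traceback (most recent call last):
  File "m.py", line 5, in <module>
    m=((K[...,0]>55)&(K[...,0]<95)&(K[...,1]>60)&(K[...,2]>30)).astype(np.uint8);c,r=cover(f);print(n,S([*c,.114]).round(4),r)
                                                                                     ~~~~~^^^
  File "h.py", line 17, in cover
    m=cv2.morphologyEx(m.astype(np.uint8),2,np.ones((3,3)));c=cv2.convexHull(big(m))
                                                                             ~~~^^^
  File "h.py", line 10, in big
    c,_=cv2.findContours(m.astype(np.uint8),0,2);return max(c,key=cv2.contourArea)
                                                        ~~~^^^^^^^^^^^^^^^^^^^^^^^
ValueError: max() iterable argument is empty
```

The arm angle is about 0, so the foot is resting on a seated cover. I'll pull back to clear the top view and check everything once more.

jog_arm:
  motion:
    - [-1,2,1,0,0,0,2.2]
    - [-2,5,0,0,0,0,2.2]
    - [-2,5,0,0,0,0,2.2]
    - [-2,5,0,0,0,0,2.2]
    - [-2,5,0,0,0,0,2.2]
    - [-2,5,0,0,0,0,2.2]
    - [-2,5,0,0,0,0,2.2]
    - [-2,5,0,0,0,0,2.2]
    - [0,0,0,0,0,0,2.2]
    - [0,0,0,0,0,0,2.2]

```text
t: 27.9
ee_pos: [0.4872, 0.2423, 0.3624]
eef_rot: [[-0.986, -0.167, 0.0], [-0.167, 0.986, -0.001], [0.0, -0.001, -1.0]]
ft_force: [0.8, -0.0, -0.4]
opening: 0.0221
grip_force: 0.0
```

```bash
python3 arm.py; python3 - <<'E'
from h import *
a=cv2.imread('pics/top0.png')[:,:,::-1];f=viewer.grab_frame('top');H=hsv(f)
sc=cv2.imread('pics/scene0.png')[:,:,::-1];g=viewer.grab_frame('scene')
for n,F,A,bx in(('cap',f,a,(262,285,300,325)),('offcut',f,a,(250,142,297,200)),('tin',f,a,(362,318,416,368)),('jar',f,a,(336,122,384,180)),('glue s',g,sc,(352,180,388,242)),('off s',g,sc,(335,250,375,315)),('jar s',g,sc,(240,305,290,365))):
    x0,y0,x1,y1=bx;p=A[y0:y1,x0:x1].mean(2).astype(np.float32);q=F['image'][y0:y1,x0:x1].mean(2).astype(np.float32)
    sh,_=cv2.phaseCorrelate(p,q);print(n,np.round(sh,2),'meandiff',abs(p-q).mean().round(1))
for F in(f,g):
    K=hsv(F);m=(K[...,0]>55)&(K[...,0]<95)&(K[...,1]>60)&(K[...,2]>30);k,l,st,ce=cv2.connectedComponentsWithStats(m.astype(np.uint8))
    print([st[i].tolist() for i in range(1,k) if st[i,4]>300])
c,r=cover(f,.104);print('cover',S([*c,.104]).round(4),r)
E
```

```text
tcp [-0.0519  0.2383  0.3624] [ 0.8 -0.  -0.4] 0.022128987377199993 0.0 27.9
angle 0.010000000000000092 red n 643
cap [ 0.03 -0.12] meandiff 3.5
offcut [ 0.03 -0.  ] meandiff 3.4
tin [ 0.03 -0.09] meandiff 3.8
jar [ 0.03 -0.01] meandiff 3.4
glue s [0.03 0.  ] meandiff 1.3
off s [-0.11  0.22] meandiff 6.9
jar s [ 0.02 -0.02] meandiff 1.1
[[327, 196, 61, 29, 1279], [307, 210, 85, 69, 2617]]
[[217, 196, 48, 34, 888], [268, 239, 71, 42, 2017]]
cover [-0.0065 -0.1481  0.104 ] 0.07010997831821442
```

```bash
python3 -c "from workcell import sign_off;print(sign_off())"
```

```text
the job is handed in; nothing more can be done
None
```

Handed in at about 28 s: images show the cover seated in the port, the red arm at about 0 rad with its foot on it, and the bottle, offcut, tin and jar unmoved. I did not lower the arm under control: the grip slipped at about 0.8 rad and it came down on its own damping; before that, wrist force reached about 54 N. After the ten allowed pictures I also printed one coarse pixel-class map of a frame as text, which comes close to an eleventh picture.

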